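# Seat the chargers and hold the charging box open

## Robot

A 7-joint arm with a two-finger parallel gripper is mounted at the origin on the work surface. World frame = base frame: x ahead of the robot, y to its left, z up, the work surface at z = 0. Lengths are in m, angles in rad, forces in N, time in s.
With the tool pointing down it reaches from about 0.425 to 0.95 m from the base axis. Payload 4.7 kg.
Tool frame: the origin (TCP) lies between the finger pads; the fingertips stand 25 mm ahead of it and the grasp point (between the pads) lies 6 mm ahead of it; x points along the fingers, z is the direction in which the jaws open and shut, and the axes are right-handed (so a half turn about x gives the same grasp; the last joint's range is limited). The gripper opens to 85 mm and grips with 20 to 120 N. Pads are 22 mm wide; open, the fingers measure 114 mm over their backs; the gripper's body (76 mm by 85 mm) begins 54 mm behind the grasp point. The pads swing forward as they close: fully open they stand 13 mm farther back than shut.
Start: joints at [1.132, 0.469, -0.049, 1.532, 0.024, 1.141, -0.082], TCP at [0.269, -0.619, 0.229] pointing down, gripper open.
Joint ranges: [-2.59, 2.59], [-0.33, 1.99], [-1.39, 1.29], [0.1, 2.45], [-1.04, 4.18], [0.21, 1.99], [-2.66, 2.66]. Speed limits (rad/s): [2.57, 2.57, 3.14, 3.14, 3.14, 3.14, 3.14].

## Interface

Orientations are given as a 3x3 rotation matrix whose columns are the frame's x, y, z axes.
In Python, from rig import * gives the robot as it stands. Calls block until the motion is done:
- movep(position, orientation): joint-space move of the TCP to a pose.
- move_l(position, attitude=None, feed=0.15, until_force=None): straight line of the TCP; attitude=None keeps the orientation; feed is the mean speed in m/s. With until_force (N) it stops when the force on the tool has changed by that much, and returns True; else False.
- move_joints(angles): joint-space move.
- command_gripper(opening, newtons=None): finger opening in m; newtons is the grip in N (None keeps the last); returns when the fingers have stopped.
- sleep(seconds).
- inverse_kinematics(position, orientation): joint angles nearest the present ones, or None.
- sense(): the state.
- camera(name): name is "side" or "top" or "wrist"; returns (picture, depth): 400x640x3 uint8, red, green, blue; 400x640 float32, m along the optical axis (not along the pixel's ray), 0 where there is no reading.
- camera_params(name): a dict with "K" (3x3 intrinsics, pixels), "position" and "rotation" of the camera in the world; the wrist camera has in their place "tool_from_camera" (4x4, takes a point from camera to tool coordinates, whose origin is the TCP and whose axes are the tool frame's). Camera axes: x right, y down, z forward; pixel columns grow to the right and rows downward; lengths in m; the calibration is good to about 2 mm. A picture is of the moment at which its call begins: read the wrist's pose just before it. camera_params takes no time and is no camera call.
A pose or a line that the arm cannot do raises Unreachable and nothing moves.
- finish_job(): hands the job in, once; it reports no verdict.
The state is a dict: "time_s": time; "joint_pos": joint angles; "qd": joint speeds; "joint_efforts": joint torques, N m; "position": TCP position; "tcp_rot": TCP orientation; "wrist_force": force on the tool from outside, world axes, zero at the start; "ft_torque": the same for the moment, N m; "finger_gap": finger opening in m.
Only numpy, scipy, OpenCV 4.12 (cv2) and the standard library are available. Lean on these libraries where they do the work, as an engineer would, in place of code of your own. Each camera call takes 0.05 s, during which the arm holds its last target. There are 200 camera calls.

## Task

On the desk's charging box, first press both white charger plugs down until they sit fully home on the socket deck, while the lid is still shut. Then take the wooden lid by its black pull, lift it to 60 degrees from shut and finish while still holding it there by the pull, steady, so that I can lay my phone inside; the lid springs shut if let go. Leave the other things on the desk where they are.

Things in the scene. Friction and masses are not known exactly. Their poses are not given: they have to be found in the camera images.
- charging_box: White charging box fixed to the desk, 200 (x) x 300 (y) x 65 mm; origin: centre of its underside, z up, its -x side (front) faces roughly the robot. At its y -150 to +50 mm: a compartment under the wooden lid; at y +50 to +150 mm: a solid deck, black top 65 mm high, with two sockets.
- lid (a joint): Hinge of the wooden lid (200 x 196 x 8 mm, about 0.3 kg, underside 66 mm above the desk when shut), rad: 0 shut, grows as the front edge rises, stop at 1.75; 60 degrees is 1.047. Axis along the box's y at its rear edge. Weight and a spring drive it shut from every angle; holding it at the pull takes about 2 N.
- lid_hinge (a point): Point on the hinge line of the lid, at the middle of the lid's width (box frame x +100, y -50, z 66 mm). Moves with the lid only by turning; its axes turn with the lid: x points from the front edge to the hinge, y along the hinge.
- pull: Black pull at the middle of the lid's front edge: a round bar, 20 mm diameter, 24 mm long along y, its flat ends to be pinched, on a neck 12 mm wide leading to the lid. Origin: bar centre, 235 mm from the hinge line and 4 mm above it (lid frame); lid shut: 35 mm ahead of the box front, 70 mm above the desk, free below and at both sides. Turns with the lid.
- plug_front_top (a point): Centre of the top face of the front white charger plug, a 40 x 40 x 32 mm block with a grey dot on top; at box frame x -45, y +100 mm. Fully home this point is 98 mm above the desk.
- plug_front (a joint): How far the front plug is pushed down, in m: 0 = 12 mm proud of the deck, 0.012 = fully home against a stop. It starts 6 to 12 mm proud, takes about 6 N to push and stays where it is left.
- plug_rear_top (a point): Same for the rear plug, at box frame x +45, y +100 mm; 98 mm above the desk when home.
- plug_rear (a joint): How far the rear plug is pushed down, in m; as for the front plug.
- books: Bystander: stack of two closed books, blue below and red above, 210 x 140 x 46 mm, lying; origin under its centre.
- vase: Bystander: white vase, 100 mm across, 185 mm tall; origin under its centre.
- mug: Bystander: blue mug, 80 mm across, 90 mm tall; origin under its centre.
- glass_award: Bystander: green glass plaque on a black foot, 50 x 110 x 82 mm; origin under its centre.
- mouse: Bystander: white computer mouse, 105 x 60 x 30 mm; origin under its centre.
- remote: Bystander: black remote control, 160 x 42 x 20 mm, lying; origin under its centre.

How it is judged:
On the way, in this order (a step that is already met when the one before it is completed fails the run):
1. both plugs pressed fully home while the lid is still shut (value of joint each of plug_front, plug_rear above 0.0105 m and value of joint lid below 0.1 rad), for 0.2 s.
2. the lid lifted by its pull (value of joint lid above 0.5 rad and contact force between the fingers and pull above 0.5 N), for 0.1 s.
At the end, for the whole second after the job is handed in: Both plugs are within 1.5 mm of fully home, and the lid is held at 60 degrees from shut, within 6 degrees, steady (under 0.05 rad/s), by the fingers on its pull, with no other thing propping it or leaning on the box (value of joint each of plug_front, plug_rear above 0.0105 m and value of joint lid between 0.942 and 1.152 rad and velocity of joint lid between -0.05 and 0.05 rad/s and contact force between the fingers and pull above 0.5 N and contact force between each of books, vase, mug, glass_award, mouse, remote and charging_box below 0.3 N); the arm keeps its last pose, push and grip.
It fails at once if a bystander (books, vase, mug, glass award, mouse or remote) shifted by more than 20 mm (distance of any of books, vase, mug, glass_award, mouse, remote from where it was at the start of the episode above 0.02 m).
It also fails if it takes over 56 s, if anything falls off the work surface, if the arm or the gripper's body presses on something with over 40 N, if the wrist force passes 120 N, or if a joint passes its speed limit or range.

## Working session

There is one attempt and no reset: what is moved stays moved. The work goes in short steps, each a Python script; the robot and the scene stay as the last script left them, time stands still between calls to the robot, and variables do not carry over. Pictures are saved under pics/ and viewed, about 8 in all and at most 12, crops included, and the job is handed in when it is done.

```bash
mkdir -p pics; ls; python3 - <<'E'
from rig import *
import cv2,numpy as np
for n in ("top","side"):
    p,d=camera(n); cv2.imwrite(f"pics/{n}0.png",p[:,:,::-1]); np.savez(f"{n}0.npz",p=p,d=d)
    c=camera_params(n); print(n,np.round(c["K"],1).tolist(),np.round(c["position"],3),np.round(c["rotation"],3).tolist())
print(camera_params("wrist")); s=sense(); print(s["time_s"],s["position"],s["tcp_rot"])
E
```

```text
pics
top [[509.1, 0.0, 317.9], [0.0, 509.1, 199.3], [0.0, 0.0, 1.0]] [0.452 0.019 1.503] [[-0.03, -0.994, 0.103], [-0.999, 0.032, 0.025], [-0.028, -0.102, -0.994]]
side [[483.1, 0.0, 316.8], [0.0, 483.1, 204.8], [0.0, 0.0, 1.0]] [0.138 0.666 0.797] [[-0.826, -0.368, 0.427], [-0.563, 0.567, -0.601], [-0.021, -0.737, -0.676]]
{'K': array([[328.28978383,   0.        , 316.71929529],
       [  0.        , 328.28978383, 201.92367926],
       [  0.        ,   0.        ,   1.        ]]), 'tool_from_camera': array([[-3.12155467e-04, -2.60231047e-01,  9.65546325e-01,
        -1.45402814e-01],
       [-6.53069708e-04, -9.65546113e-01, -2.60231201e-01,
         6.46597657e-02],
       [ 9.99999738e-01, -7.11801648e-04,  1.31451484e-04,
         1.19569489e-03],
       [ 0.00000000e+00,  0.00000000e+00,  0.00000000e+00,
         1.00000000e+00]])}
0.1 [ 0.26873672 -0.61861428  0.22803512] [[-7.90083781e-04  9.17177174e-01  3.98478866e-01]
 [ 1.63311015e-03  3.98479642e-01 -9.17175723e-01]
 [-9.99998354e-01 -7.38857825e-05 -1.81268366e-03]]
```

View pics/top0.png

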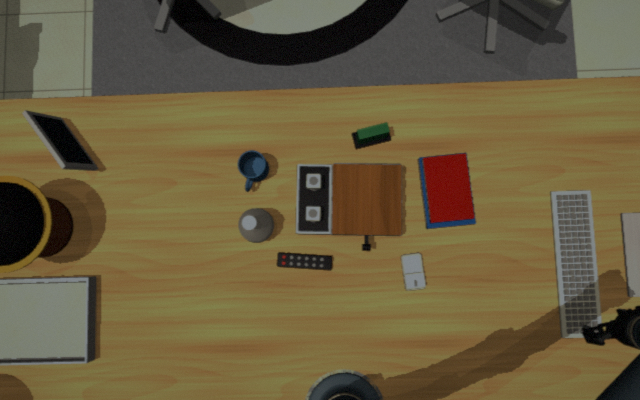

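View pics/side0.png

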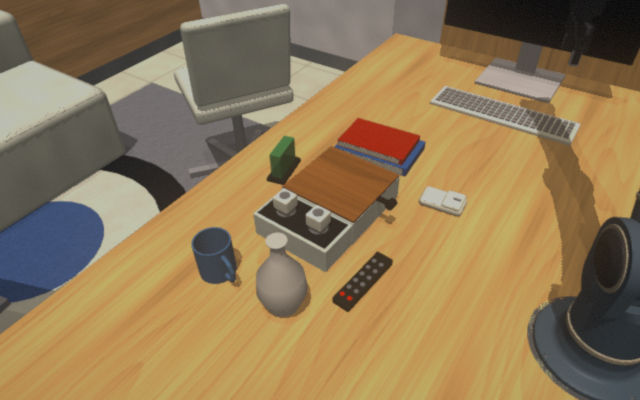

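Top view: the plugs are at about (314,181) rear and (313,213) front, the lid spans (333–404, 164–235), and the pull is at (367,243). The vase (256,225), remote (305,261) and mouse (413,271) are nearby. The side view shows the plug tops at (285,196) and (318,213) and the pull at (387,202).

```bash
cat > h.py <<'E'
import numpy as np,cv2
from rig import *
def ray(n,uv):
    c=camera_params(n); d=np.array(c["rotation"])@np.linalg.inv(c["K"])@np.array([*uv,1.]); return np.array(c["position"]),d
def plane(n,uv,z):
    o,d=ray(n,uv); return o+d*(z-o[2])/d[2]
def tri(uv1,uv2):
    a,d=ray("top",uv1); b,e=ray("side",uv2)
    s=np.linalg.lstsq(np.c_[d,-e],b-a,rcond=None)[0]; p,q=a+d*s[0],b+e*s[1]
    return (p+q)/2,np.linalg.norm(p-q)
E
python3 - <<'E'
from h import *
T=np.load("top0.npz"); p=T["p"]; d=T["d"]
hsv=cv2.cvtColor(p,cv2.COLOR_RGB2HSV)
def blobs(m,x0,x1,y0,y1,amin):
    k=np.zeros_like(m); k[y0:y1,x0:x1]=m[y0:y1,x0:x1]
    n,l,s,c=cv2.connectedComponentsWithStats(k); return [(l==i,s[i],c[i]) for i in range(1,n) if s[i][4]>=amin]
def rect(b): return cv2.minAreaRect(np.argwhere(b)[:,::-1].astype(np.float32))
# deck: black incl. plugs
dark=(p.max(2)<60).astype(np.uint8)
for b,s,c in blobs(dark,290,420,155,255,15):
    r=rect(b); print("dark",s,r,[np.round(plane("top",q,.065)[:2],4).tolist() for q in cv2.boxPoints(r)] if s[4]>300 else plane("top",c,.07))
wh=((p.min(2)>130)).astype(np.uint8)
for b,s,c in blobs(wh,300,330,165,232,40): print("white",s,c,plane("top",c,.104), np.median(d[b]))
lid=((hsv[...,0]<16)&(hsv[...,1]>110)&(p.max(2)<185)).astype(np.uint8)
for b,s,c in blobs(lid,325,412,158,242,800):
    r=rect(b); print("lid",s,r,[np.round(plane("top",q,.074)[:2],4).tolist() for q in cv2.boxPoints(r)])
# depth based: points above the desk
c=camera_params("top"); v,u=np.mgrid[:400,:640]
P=np.stack([u,v,np.ones_like(u)],-1)@np.linalg.inv(c["K"]).T*d[...,None]@np.array(c["rotation"]).T+c["position"]
for n,(x0,x1,y0,y1) in dict(vase=(235,276,200,246),mug=(235,275,148,196),remote=(272,338,248,275),mouse=(396,430,248,295),award=(348,395,118,152),books=(415,480,145,232),pull=(355,378,237,254)).items():
    q=P[y0:y1,x0:x1].reshape(-1,3); q=q[(q[:,2]>.012)&(q[:,2]<.3)]; print(n,q.min(0).round(3),q.max(0).round(3))
q=P[175:188,308:320].reshape(-1,3);print("rear z",np.percentile(q[:,2],[10,50,90]))
q=P[207:220,308:320].reshape(-1,3);print("front z",np.percentile(q[:,2],[10,50,90]))
q=P[180:220,345:395].reshape(-1,3);print("lid z",np.percentile(q[:,2],[10,50,90]))
big=np.hstack([cv2.resize(p[150:280,230:430],None,fx=4,fy=4,interpolation=2)]);cv2.imwrite("pics/top_crop.png",big[:,:,::-1])
E
```

```text
dark [ 299  166   30   65 1396] ((313.5, 198.0), (64.0, 29.0), 90.0) [[0.6978, 0.1058], [0.6949, 0.0229], [0.5124, 0.0286], [0.5149, 0.1105]]
dark [363 235   8  16  81] ((366.5, 242.5), (15.0, 7.0), 90.0) [ 0.47046745 -0.07747449  0.07      ]
dark [290 253  19   2  24] ((299.0, 253.5), (18.0, 1.0), 0.0) [0.44819194 0.11599852 0.07      ]
lid [ 332  164   71   72 4861] ((367.0, 199.5), (71.0, 70.0), 90.0) [[0.6988, 0.0113], [0.692, -0.1865], [0.4917, -0.1772], [0.4977, 0.0178]]
vase [0.485 0.185 0.045] [0.581 0.279 0.191]
mug [0.632 0.2   0.012] [0.745 0.28  0.096]
remote [0.399 0.023 0.012] [0.452 0.181 0.028]
mouse [ 0.335 -0.242  0.012] [ 0.44  -0.178  0.037]
award [ 0.755 -0.163  0.012] [ 0.813 -0.049  0.091]
books [ 0.511 -0.395  0.012] [ 0.728 -0.241  0.058]
pull [ 0.453 -0.087  0.065] [ 0.489 -0.064  0.085]
rear z [0.10573636 0.10973844 0.11364443]
front z [0.10377333 0.10805304 0.11194307]
lid z [0.06896986 0.07279537 0.0766559 ]
```

View pics/top_crop.png

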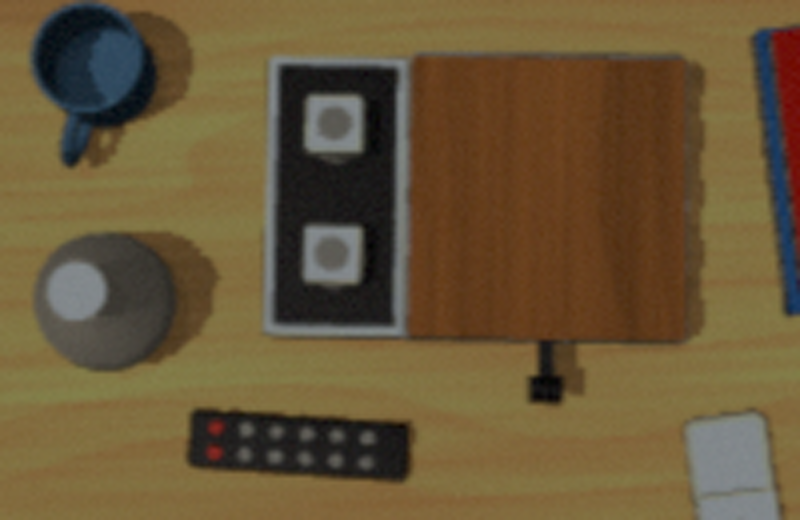

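```bash
cat > fit.py <<'E'
from h import *
o=lambda x,y:(230+x/4-.4,150+y/4-.4)
obs=[((-45,100),o(332,254),.104),((45,100),o(333,124),.104),((-135,-50),o(545,388),.080),
     ((-100,48),o(408,336),.074),((-100,-148),o(684,341),.074),((100,48),o(414,57),.074),((100,-148),o(684,57),.074)]
B=np.array([q[0] for q in obs])/1000.; W=np.array([plane("top",q[1],q[2])[:2] for q in obs])
b,w=B-B.mean(0),W-W.mean(0)
yaw=np.arctan2((b[:,0]*w[:,1]-b[:,1]*w[:,0]).sum(),(b*w).sum())
R=np.array([[np.cos(yaw),-np.sin(yaw)],[np.sin(yaw),np.cos(yaw)]]); t=W.mean(0)-R@B.mean(0)
def box(x,y,z): return np.r_[R@np.array([x,y])+t,z]
R3=np.eye(3); R3[:2,:2]=R
def att(a): # tool x at angle a below the horizontal, forward in box x; camera side up
    x=np.array([np.cos(a),0,-np.sin(a)]); y=np.array([np.sin(a),0,np.cos(a)])
    return R3@np.c_[x,y,np.cross(x,y)]
E
python3 - <<'E'
from fit import *
print("yaw",np.degrees(yaw),"t",t,"res mm",np.round((W-B@R.T-t)*1000,1).tolist())
for n,p in dict(pf=box(-.045,.1,0),pr=box(.045,.1,0),pull=box(-.135,-.05,0),hinge=box(.1,-.05,0)).items(): print(n,p.round(4))
g=.006
for a in (30,45,60,75,90):
    A=att(np.radians(a)); q=inverse_kinematics(box(-.135,-.05,.07)-g*A[:,0],A); print("start",a,q is not None and np.round(q,2))
h=box(.1,-.05,.066)
for a in (60,75,90,105):
    A=att(np.radians(a)); th=np.pi/3
    p=box(.1-.235*np.cos(th)+.004*np.sin(th),-.05,.066+.235*np.sin(th)+.004*np.cos(th)); q=inverse_kinematics(p-g*A[:,0],A); print("end",a,q is not None and np.round(q,2))
A=att(np.pi/2)
for p in (box(-.045,.1,.2),box(.045,.1,.2)): print(inverse_kinematics(p,A))
E
```

```text
yaw -2.683952371849393 t [ 0.59892753 -0.03213411] res mm [[-0.1, -0.5], [0.3, 0.4], [0.7, 0.7], [0.3, -1.7], [0.1, 1.9], [-2.0, -2.9], [0.7, 2.1]]
pf [0.5587 0.0699 0.    ]
pr [0.6486 0.0656 0.    ]
pull [ 0.4617 -0.0758  0.    ]
hinge [ 0.6965 -0.0868  0.    ]
start 30 False
start 45 False
start 60 False
start 75 [ 0.29  0.27 -0.24  2.32  0.21  0.3  -1.74]
start 90 [ 0.3   0.36 -0.27  2.14  0.16  0.65 -1.7 ]
end 60 [ 0.65  0.1  -0.61  2.04  0.11  0.5  -1.64]
end 75 [ 0.45  0.19 -0.43  1.86  0.11  0.85 -1.65]
end 90 [ 0.32  0.31 -0.32  1.67  0.1   1.18 -1.64]
end 105 [ 0.23  0.44 -0.24  1.49  0.09  1.48 -1.64]
[ 0.23368471  0.36848079 -0.55068321  1.81285142  0.2227523   1.02205965
 -2.02176123]
[ 0.13261951  0.49077644 -0.4232163   1.60657614  0.21989425  1.09167095
 -1.96584675]
```

```bash
python3 - <<'E'
from fit import *
A=att(np.pi/2)
command_gripper(0.0,30)
movep(box(-.045,.1,.22),A)
for x in (-.045,.045):
    if x>0: move_l(box(x,.1,.17),feed=.2)
    move_l(box(x,.1,.15),feed=.15)
    r=move_l(box(x,.1,.115),feed=.02,until_force=25)
    s=sense(); print(r,s["position"].round(4),box(x,.1,0).round(4),np.round(s["wrist_force"],1),s["finger_gap"],s["time_s"])
    sleep(.2); move_l(box(x,.1,.17),feed=.15)
s0=sense(); print(s0["time_s"])
# look at the plugs and pull from near
movep(box(-.06,.0,.33),A); s=sense(); p,d=camera("wrist"); np.savez("w1.npz",p=p,d=d,pos=s["position"],rot=s["tcp_rot"])
cv2.imwrite("pics/w1.png",p[:,:,::-1]); print(sense()["time_s"])
E
```

```text
False [0.5587 0.0699 0.1151] [0.5587 0.0699 0.    ] [ 0.3 -0.2  0.3] 3.553075430046993e-05 6.025
False [0.6486 0.0657 0.1151] [0.6486 0.0656 0.    ] [-0.5 -0.1 -0. ] -0.00022555531134279581 9.525
10.2417
11.1583
```

View pics/w1.png

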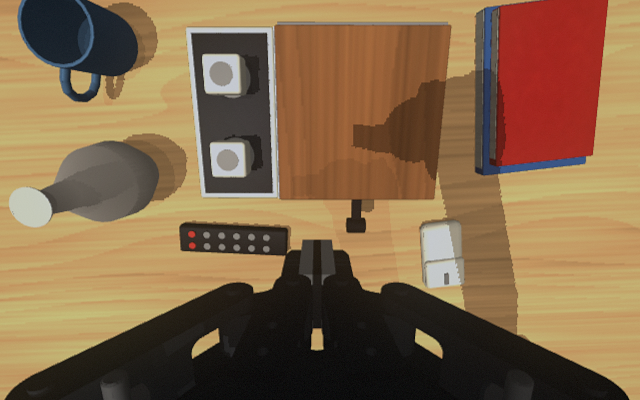

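Wrist view: the plugs are at (221,73) rear and (229,160) front, and the pull is at (356,222). No contact force was felt, so I'll compare the plug tops' positions and heights with the plan.

```bash
cat >> h.py <<'E'
def wcloud(f):
    c=camera_params("wrist"); M=np.eye(4); M[:3,:3]=f["rot"]; M[:3,3]=f["pos"]; M=M@c["tool_from_camera"]
    v,u=np.mgrid[:400,:640]; P=np.stack([u,v,np.ones_like(u)],-1)@np.linalg.inv(c["K"]).T*f["d"][...,None]
    return P@M[:3,:3].T+M[:3,3]
E
python3 - <<'E'
from fit import *
f=np.load("w1.npz"); P=wcloud(f); p=f["p"]
med=lambda u,v,r=6:np.median(P[v-r:v+r+1,u-r:u+r+1].reshape(-1,3),0).round(4)
print("pos",f["pos"].round(4))
for n,u,v in (("rear",221,73),("front",228,160),("lid",350,60),("lid2",400,180),("tip",318,243),("desk",550,300)): print(n,med(u,v))
print("deck",med(240,118,3)); print("bar",med(356,224,2))
for n,b in (("rear",(195,240,50,98)),("front",(205,252,138,180))):
    u0,u1,v0,v1=b; m=(p[v0:v1,u0:u1].min(2)>120); q=P[v0:v1,u0:u1][m]; q=q[q[:,2]>np.percentile(q[:,2],95)-.012]; print(n,np.percentile(q,[3,50,97],axis=0).round(4).tolist())
print("expected",box(-.045,.1,.098),box(.045,.1,.098),box(-.135,-.05,.08))
E
```

```text
pos [ 0.5388 -0.0289  0.3285]
rear [0.6486 0.0637 0.1105]
front [0.5582 0.0676 0.1091]
lid [ 0.66   -0.0737  0.0741]
lid2 [ 0.5189 -0.133   0.0731]
tip [ 0.5495 -0.0314  0.3403]
desk [ 0.2934 -0.3987  0.0005]
deck [0.6025 0.059  0.0661]
bar [ 0.4651 -0.0771  0.0779]
rear [[0.6298, 0.0461, 0.1077], [0.6485, 0.0636, 0.1099], [0.6663, 0.0818, 0.1116]]
front [[0.5406, 0.0502, 0.1064], [0.5594, 0.0679, 0.1085], [0.5774, 0.086, 0.1103]]
expected [0.55865956 0.06986339 0.098     ] [0.64856083 0.06564899 0.098     ] [ 0.46173428 -0.07575766  0.08      ]
```

XY agrees within 2 mm, but the tops still read 0.109–0.110, so the plugs were not pressed. I'll go down again and look while at the bottom.

```bash
python3 - <<'E'
from fit import *
move_l(box(-.045,.1,.17),feed=.25)
for z in (.14,.13,.12,.115):
    r=move_l(box(-.045,.1,z),feed=.05,until_force=30); s=sense(); print(z,r,s["position"].round(4),np.round(s["wrist_force"],1),s["finger_gap"])
s=sense(); p,d=camera("wrist"); q,_=camera("side"); np.savez("w2.npz",p=p,d=d,pos=s["position"],rot=s["tcp_rot"])
P=np.hstack([cv2.resize(p[120:320,120:420],(600,400)),]); Q=cv2.resize(q[100:300,220:420],(400,400)) 
cv2.imwrite("pics/w2.png",cv2.resize(np.hstack([P,Q]),(800,320))[:,:,::-1]); print(sense()["time_s"])
E
```

```text
0.14 False [0.5588 0.07   0.14  ] [ 0.3  0.3 -1.1] -0.00016892233305740997
0.13 False [0.5584 0.0698 0.1296] [ 0.3 -0.1 -0.7] 0.0003538029606411553
0.12 False [0.5583 0.0698 0.1195] [-0.   0.4  0.3] -0.00016956176030264139
0.115 False [0.5584 0.0698 0.1147] [-0.1  0.7 -0.3] -7.412240495148547e-06
13.8667
```

View pics/w2.png

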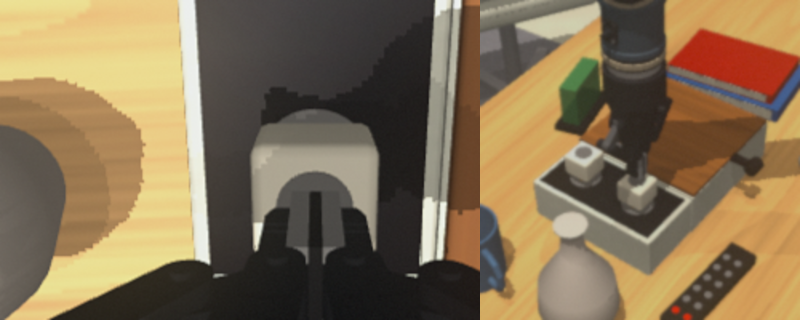

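The fingertips hover just at or above the plug top, so the effective finger length is shorter than the quoted 25 mm. I'll continue down under force guard and learn the offset from contact.

```bash
python3 - <<'E'
from fit import *
f=np.load("w2.npz"); P=wcloud(f)
for u,v in ((308,242),(327,242),(308,255),(308,270),(327,270),(318,222)): print((u,v),P[v-1:v+2,u-1:u+2].reshape(-1,3).mean(0).round(4))
r=move_l(box(-.045,.1,.085),feed=.015,until_force=25)
s=sense(); print(r,s["position"].round(4),np.round(s["wrist_force"],1),s["time_s"])
E
```

```text
(308, 242) [0.5693 0.0716 0.1255]
(327, 242) [0.569  0.0633 0.1255]
(308, 255) [0.5692 0.0713 0.139 ]
(308, 270) [0.5693 0.0709 0.1521]
(327, 270) [0.5689 0.0641 0.152 ]
(318, 222) [0.5783 0.0668 0.1253]
True [0.5587 0.0699 0.0958] [-1.8 -0.4  5. ] 15.1917
```

```bash
python3 - <<'E'
from fit import *
r=move_l(box(-.045,.1,.080),feed=.02,until_force=40)
s=sense(); print(r,s["position"].round(4),np.round(s["wrist_force"],1),s["time_s"])
s=sense(); p,d=camera("wrist"); P=wcloud(dict(d=d,pos=s["position"],rot=s["tcp_rot"]))
cv2.imwrite("pics/w3.png",cv2.resize(p[100:340,120:520],(800,480))[:,:,::-1])
print("top while pressed",np.median(P[195:212,290:345].reshape(-1,3),0), "deck",np.median(P[140:160,260:280].reshape(-1,3),0))
E
```

```text
True [0.5589 0.0699 0.0958] [-2.3 -0.8  7.7] 15.575
top while pressed [0.57879968 0.06718808 0.07488143] deck [0.60679881 0.09096788 0.06618413]
```

View pics/w3.png

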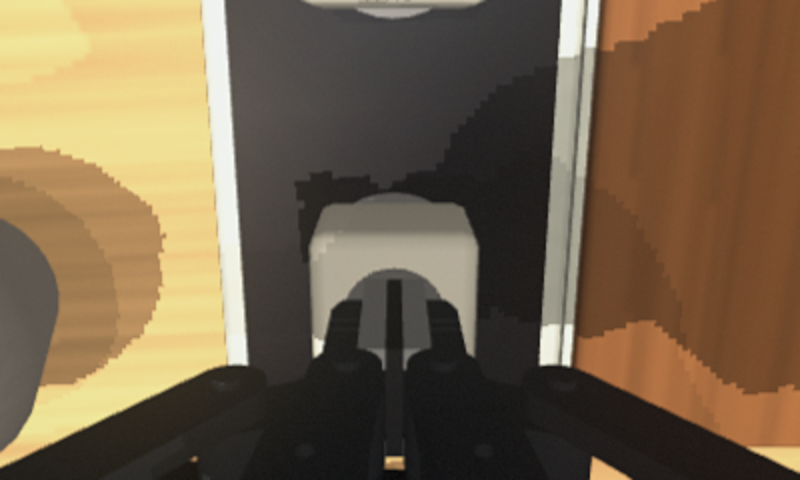

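```bash
python3 - <<'E'
from fit import *
move_l(box(-.045,.1,.15),feed=.15)
move_l(box(.045,.1,.15),feed=.2); move_l(box(.045,.1,.113),feed=.15)
for f in (25,40):
    r=move_l(box(.045,.1,.080),feed=.02,until_force=f)
    s=sense(); print(r,s["position"].round(4),np.round(s["wrist_force"],1),s["time_s"])
move_l(box(.045,.1,.15),feed=.15); move_l(box(-.06,0,.26),feed=.25)
s=sense(); p,d=camera("wrist"); f=dict(p=p,d=d,pos=s["position"],rot=s["tcp_rot"]); np.savez("w4.npz",**f)
cv2.imwrite("pics/w4.png",p[:,:,::-1]); P=wcloud(f)
x,y=box(-.045,.1,0)[:2]; x2,y2=box(.045,.1,0)[:2]
for n,(a,b) in dict(front=(x,y),rear=(x2,y2),pull=tuple(box(-.135,-.05,0)[:2]),lid=tuple(box(0,-.05,0)[:2])).items():
    k=(abs(P[...,0]-a)<.01)&(abs(P[...,1]-b+.002)<.01)&(P[...,2]<.15); print(n,k.sum(),np.percentile(P[k][:,2],[10,50,90]).round(4))
print(sense()["time_s"])
E
```

```text
True [0.6488 0.0657 0.0958] [-1.7  0.4  5. ] 18.15
True [0.649  0.0658 0.0958] [-2.1  0.7  7.1] 18.575
front 453 [0.098  0.0988 0.0997]
rear 576 [0.0979 0.0989 0.0999]
pull 442 [-0.      0.0756  0.0786]
lid 421 [0.0727 0.0736 0.0745]
20.0167
```

View pics/w4.png

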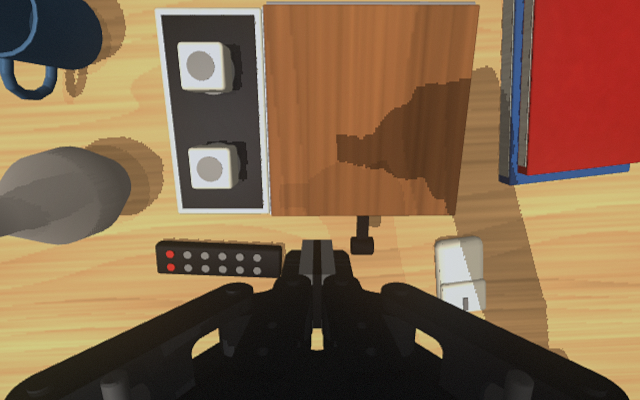

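Both plugs now read about 0.0988 m. The lid and deck read within about 1 mm of true, and both presses stopped at the same height, so they are home. Shut, the tips sit about 2 mm behind the reported TCP, so the true grasp point is about 21 mm behind it. I'll use that for the pull.

```bash
cat >> fit.py <<'E'
G=-.019
def pull(th,off): return box(.1-.235*np.cos(th)+.004*np.sin(th),-.05,.066+.235*np.sin(th)+.004*np.cos(th))+off
def tcp(th,a,off): A=att(a); return pull(th,off)-G*A[:,0],A
E
python3 - <<'E'
from fit import *
f=np.load("w4.npz"); P=wcloud(f); p=f["p"]
m=np.zeros((400,640),bool); m[236:256,345:380]=p[236:256,345:380].max(2)<50
q=P[m]; q=q[(q[:,2]>.05)&(q[:,2]<.09)]; pr=(q-box(-.135,-.05,.07))@R3; print("bar in box-frame rel. expected, pct 2/50/98",np.percentile(pr,[2,50,98],axis=0).round(4).tolist(),len(q))
z=np.zeros(3)
for th,a in ((0,65),(0,70),(0,75),(0,80),(30,90),(60,105)):
    q=inverse_kinematics(*tcp(np.radians(th),np.radians(a),z)); print(th,a,q is not None and np.round(q,2))
E
```

```text
bar in box-frame rel. expected, pct 2/50/98 [[-0.0068, -0.0118, 0.0009], [0.0037, -0.0005, 0.0069], [0.0113, 0.0108, 0.0093]] 371
0 65 False
0 70 [ 0.62  0.38 -0.63  2.36  1.11  0.24 -2.62]
0 75 [ 0.42  0.35 -0.4   2.32  0.51  0.27 -2.04]
0 80 [ 0.45  0.38 -0.45  2.26  0.43  0.39 -1.95]
30 90 [ 0.54  0.31 -0.56  1.98  0.21  0.91 -1.75]
60 105 [ 0.44  0.49 -0.54  1.53  0.22  1.45 -1.76]
```

```bash
python3 - <<'E'
from fit import *
off=R3@np.array([.0015,-.0005,0]); rad=np.radians
command_gripper(.05,30)
p,A=tcp(0,rad(80),off)
movep(p-.10*A[:,0],A)
r=move_l(p,feed=.12,until_force=12); s=sense(); print(r,p.round(4),s["position"].round(4),np.round(s["wrist_force"],1))
command_gripper(0.0,40)
s=sense(); print("gap",s["finger_gap"],np.round(s["wrist_force"],1),s["time_s"])
s=sense(); im,d=camera("wrist"); cv2.imwrite("pics/w5.png",im[:,:,::-1])
E
```

```text
False [ 0.4665 -0.0765  0.0513] [ 0.4672 -0.0763  0.0518] [-0.8 -0.2  0.3]
gap 0.022855217423895624 [-0.6  2.1  0.6] 22.5417
```

View pics/w5.png

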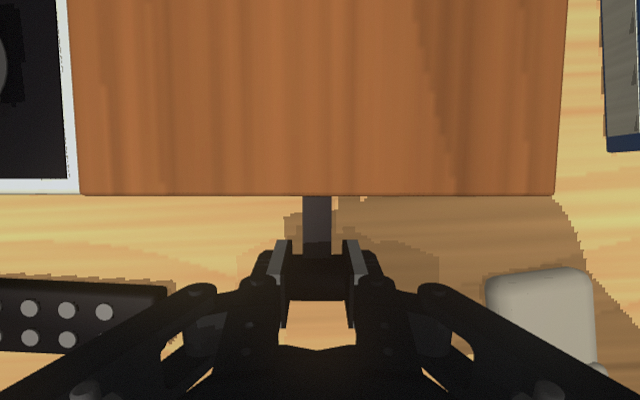

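The jaws are pinching the bar's ends: gap 23 mm, bar between the pads at (317,270), neck at (316,225). Next is the lift along the arc, then measuring the lid angle from the wrist depth.

```bash
cat > lid.py <<'E'
from fit import *
def lidangle():
    s=sense(); p,d=camera("wrist"); f=dict(p=p,d=d,pos=s["position"],rot=s["tcp_rot"]); Q=(wcloud(f)-box(0,0,0))@R3
    h=cv2.cvtColor(p,cv2.COLOR_RGB2HSV); m=(d>0)&(h[...,0]<18)&(h[...,1]>90)&(abs(Q[...,1]+.05)<.09)&(Q[...,0]<.09)&(Q[...,0]>-.11)&(Q[...,2]>.055)
    q=Q[m]; 
    if len(q)<200: return None,len(q),p
    # angle of each top-surface point about the hinge (surface 8 mm above hinge line)
    x,z=.1-q[:,0],q[:,2]-.066; r=np.hypot(x,z); k=r>.06
    an=np.arctan2(z,x)[k]-np.arcsin(.008/r[k])
    return np.degrees(np.percentile(an,[15,50,85])).round(1),k.sum(),p
E
python3 - <<'E'
from lid import *
off=R3@np.array([.0015,-.0005,0]); rad=np.radians
print(lidangle()[:2])
for th in range(6,61,6):
    p,A=tcp(rad(th),rad(80+25*th/60),off)
    move_l(p,A,feed=.08)
    if th%12==0:
        s=sense(); print(th,lidangle()[:2],round(s["finger_gap"],4),np.round(s["wrist_force"],1),s["time_s"])
a,n,p=lidangle(); print(a,n)
q,_=camera("side"); cv2.imwrite("pics/e.png",cv2.resize(np.hstack([p,q]),(800,250))[:,:,::-1])
cv2.imwrite("pics/s6.png",cv2.resize(q[60:310,180:480],(720,600))[:,:,::-1])
E
```

```text
(array([-0.6, -0.4, -0.1]), np.int64(88577))
12 (array([11.1, 11.4, 11.6]), np.int64(82885)) 0.0228 [ 3.7  6.3 -3.7] 23.5583
24 (array([22.9, 23.1, 23.4]), np.int64(83600)) 0.0232 [ 3.4  5.3 -4.7] 24.5167
36 (array([34.6, 34.9, 35.1]), np.int64(79576)) 0.0229 [ 1.1  5.2 -5.2] 25.4667
48 (array([46.4, 46.6, 47. ]), np.int64(81685)) 0.0234 [-1.6  5.4 -4. ] 26.4167
60 (array([58.4, 58.6, 60.1]), np.int64(76066)) 0.0236 [-2.7  4.9 -1.9] 27.3667
[58.3 58.6 60. ] 76107
```

View pics/s6.png

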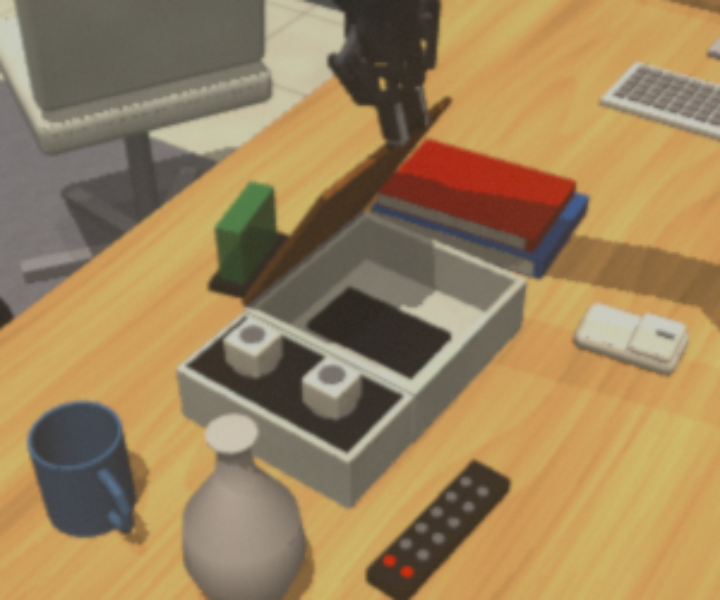

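The side view shows the lid up at about 60°, held at the pull, with the bystanders undisturbed. The lid reads 58.6° (about −0.4° bias when shut), so I'll nudge it 1° up, check it is steady, and hand in.

```bash
python3 - <<'E'
from lid import *
off=R3@np.array([.0015,-.0005,0]); rad=np.radians
move_l(*tcp(rad(61),rad(105.4),off),feed=.02); sleep(.8)
print(lidangle()[0]); sleep(1); print(lidangle()[0])
s=sense(); print(s["finger_gap"],np.round(s["wrist_force"],1),np.abs(s["qd"]).max(),s["time_s"])
finish_job()
E
```

```text
[59.2 59.4 62.3]
[59.2 59.4 62.4]
0.02321771913051363 [-2.6  4.7 -2.7] 0.0016025732972712945 29.7667
the job is handed in; nothing more can be done
```

I pressed both plugs home with the lid shut, then lifted the lid by its pull and handed the job in at about 30 s while still holding it there. The hand-in gives no verdict.

- **Plugs:** both tops read 0.0988 m against 0.098 m for fully home, and both presses stopped at the same height. I did not measure them again after lifting the lid; the side picture taken then shows nothing amiss.
- **Lid:** it read 59.4° in two checks 1 s apart, so it was steady. The method read −0.4° with the lid shut, so the true angle is probably just under 60°.
- **Grip:** the finger gap was 23 mm on the 24 mm bar. The wrist felt about 6 N in all.
- **Other things on the desk:** the vase, mug, remote, mouse, books and award looked unmoved in the side picture. I did not measure their positions again.

**What disagreed:** my first press touched neither plug. The shut fingertips turned out to be about 2 mm behind the reported TCP, not 25 mm ahead as described. I measured this from the contact, pressed both plugs again, and used the corrected offset to grip the pull.

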